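# Pack and screw down the soap rack's levelling foot

### The arm

A 6-joint arm with a two-finger parallel gripper is mounted at the origin on the work surface. World frame = base frame: x ahead of the robot, y to its left, z up, the work surface at z = 0. Lengths are in m, angles in rad, forces in N, time in s.
With the tool pointing down it reaches from about 0.35 to 0.975 m from the base axis. Payload 4.9 kg.
Tool frame: the origin (TCP) lies on the centre line of the jaws, within the pads' length; the fingertips stand 14 mm ahead of it and the grasp point (between the pads) lies 5 mm behind it; z points along the fingers, y is the line along which they close (so a half turn about z gives the same grasp; the last joint's range is limited). The gripper opens to 85 mm and grips with 20 to 120 N. Pads are 22 mm wide; open, the fingers measure 114 mm over their backs; the gripper's body (76 mm by 85 mm) begins 54 mm behind the grasp point. The pads swing forward as they close: fully open they stand 13 mm farther back than shut.
Start: joints at [-1.444, 0.053, 1.613, -0, 1.476, -0.119], TCP at [0.152, -0.606, 0.245] pointing down, gripper open.
Joint ranges: [-3.01, 3.01], [-1.01, 2.22], [0.06, 2.58], [-1.02, 4.17], [0.09, 2.62], [-3.14, 3.14]. Speed limits (rad/s): [2.57, 2.57, 3.14, 3.14, 3.14, 3.14].

### API

Orientations are given as a unit quaternion [w, x, y, z].
In Python, from plant import * gives the robot as it stands.
- The arm moves only by the tool send_rows, never from a script. Its argument "steps" is a list of rows, each an object with "translation": the shift along the tool's x, y, z in cm, a list of three; "delta_rot": the turn, a rotation vector about the tool's x, y, z in rad, a list of three; "jaw": the finger opening in cm, from 0 to 8.54. In form: [{"translation": [dx, dy, dz], "delta_rot": [rx, ry, rz], "jaw": jaw}, ...]. A call has exactly 8 rows; each row is the pose to reach, as a shift and turn from the pose commanded when the call began, along the tool's axes at that moment; what a row does not reach only later rows make up. A row lasts 1/10 s, in which the tool goes at most 50 mm and 8.59 degrees, less where a joint would pass 70% of its speed; a pose out of reach is approached as far as the arm can. A call with a gripper value outside its range is refused whole. The fingers move at their own pace and stop on an object; the grip force is fixed at half the most. Time passes only in rows, so rows that repeat a pose let the fingers close, or fill a call up. It gives the time, the measured TCP pose, the force, the opening and the grip force at its end, in the units of the state.
- state(): the state, without advancing time (a new reading comes with each control period).
- grab_frame(name): name is "side" or "top"; returns a dict with "pixels" (480x640x3 uint8, blue, green, red), "range_z" (480x640 float32, m along the optical axis (not along the pixel's ray), 0 where there is no reading), "fx", "fy", "cx", "cy" (pixels), "rvec" (rotation vector, rad) and "tvec" (3), from world to camera coordinates, as OpenCV has them. Camera axes: x right, y down, z forward; pixel columns grow to the right and rows downward; lengths in m; the calibration is good to about 2 mm. A picture is of the moment at which its call begins.
- job_done(): hands the job in; it is judged then, once.
The state is a dict: "time": time; "joint_pos": joint angles; "joint_vel": joint speeds; "joint_efforts": joint torques, N m; "tool_pos": TCP position; "tool_rot": TCP orientation; "contact_force": force on the tool from outside, world axes, zero at the start; "ft_torque": the same for the moment, N m; "gripper_width": opening from 0.0 (shut) to 1.0 (fully open); "grasp_force": force on a finger pad.
Only numpy, scipy, OpenCV 4.12 (cv2) and the standard library are available. Lean on these libraries where they do the work, as an engineer would, in place of code of your own. Each camera call takes 0.05 s, during which the arm holds its last target. There are 200 camera calls.

### The job

The soap rack's screw foot cannot reach the ledge, so it needs the bamboo packing piece whose thin tail is tucked under the low soap stand. Draw the piece out by its thick end, put it down on the ledge clear of the stand and let go, then take it again by the thin tail and slide the thick end, flat on the ledge, centrally under the foot and let go. Then screw the foot down (clockwise from above) by its round knob until its rubber tip just rests on the piece, touching but not squashed, let go, and leave the mug, tumbler and comb alone.

Things in the scene. Friction and masses are not known exactly. Their poses are not given: they have to be found in the camera images.
- rack: White plastic two-tier soap rack, fixed. Origin: on its screw foot's vertical axis, 0 to 4 mm above the ledge (it differs each time). Trays (170 mm along x, rim 95 mm high) on its -y side, y = -50 to -160 mm; a lug 74 to 98 mm high reaches from them to the foot. The foot's +y side is open: the packing piece comes in there, its length along the rack's y, thick end towards the rack.
- knob_grip (a point): Centre of the foot's round ribbed white knob (32 mm diameter, 26 mm high, vertical axis), half-way up it, 139 to 143 mm above the ledge when the screw is fully up. It can be gripped from above at any yaw; nothing but the knob stands higher than 105 mm within 150 mm of it. Turning takes about 0.05 N m.
- foot_knob (a joint): Turn of the knob, rad, 0 fully up to 4.5; grows clockwise seen from above. A steep thread: knob, screw and tip go down 3.2 mm per rad (20 mm a turn), and stay where left. The start is 0 to 0.5.
- foot_tip: Black rubber tip of the foot, 22 mm wide, 12 mm high; origin: centre of its flat underside, on the screw's axis. It goes down with the knob, does not turn, and is sprung: once it rests on something, each further 1 mm of screw travel presses 2 N harder (it gives up to 8 mm). At the start its underside is 24.9 to 30.5 mm above the ledge.
- stand: Low white plastic soap stand, fixed, a bridge 100 mm along x, 130 mm along y, 34 mm high (a soap bar on top to 58 mm), open at its -x end, with 28 mm headroom under it.
- stand_mouth (a point): Middle of the stand's open end (its edge), axes as the stand's: -x points out of the stand.
- packing: Bamboo packing piece, loose, about 70 g, lying flat; origin: centre of the thick end's underside; x from the thin tail to the thick end, z up. Thick end: block 44 mm (x) by 36 mm (y), 20 mm high. Tail: bar 16 mm wide, 14 mm high, from x = -22 to -108 mm. At the start the tail lies under the stand but for its first 12 mm or so.
- packing_pad (a point): Centre of the packing piece's thick end, 10 mm above its underside; axes as the piece's.
- packing_tail (a point): Place to hold the packing piece by its tail: on its centre line, 20 mm from the tail's end, 7 mm above the underside, 88 mm from the centre of the thick end; axes as the piece's.
- mug: Orange plastic mug, 84 mm wide, 95 mm high, loose bystander; origin under its centre.
- tumbler: Stainless steel tumbler, 74 mm wide, 110 mm high, loose bystander; origin under its centre.
- comb: Bamboo comb, 150 mm by 37 mm, 7 mm thick, lying, loose bystander; origin under its middle.
There are look-alikes about, which are no part of the job. Of the things that look like the stand, the smaller one is meant. Of the things shaped like the rack, the white one is meant.

How it is judged:
On the way, in this order (a step that is already met when the one before it is completed fails the run):
1. the packing piece is out from under the stand (tail grip at least 25 mm outside its edge), lying flat on the ledge, let go and at rest, not yet under the foot (x of packing_tail in the frame of stand_mouth below -0.025 m and contact force between the fingers and packing below 0.1 N and linear speed of packing below 0.02 m/s and horizontal distance between packing_pad and foot_tip above 0.04 m and height (world z) of packing_pad below 0.014 m and angle between packing's own z axis and vertical below 0.08 rad), for 0.1 s.
2. the thick end lies flat on the ledge, centred within 15 mm under the foot, let go, the foot still clear of it (horizontal distance between packing_pad and foot_tip below 0.015 m and contact force between each of the fingers, foot_tip and packing below 0.1 N and height (world z) of packing_pad below 0.014 m and angle between packing's own z axis and vertical below 0.08 rad), for 0.1 s.
3. the foot is screwed down onto the packing piece (horizontal distance between packing_pad and foot_tip below 0.015 m and contact force between foot_tip and packing above 0.2 N), for 0.1 s.
At the end, for the whole second after the job is handed in: The packing piece lies flat on the ledge with its thick end's centre within 15 mm of the foot's axis; the rubber tip rests on it with 0.2 to 7 N (0.1 to 3.5 mm of screw travel past first touch); everything is released and at rest (all of step 3 and contact force between foot_tip and packing below 7 N and linear speed of packing below 0.01 m/s and velocity of joint foot_knob below 0.05 rad/s and height (world z) of packing_pad below 0.014 m and angle between packing's own z axis and vertical below 0.08 rad).
It fails at once if the mug is pushed more than 30 mm (distance of mug from where it was at the start of the episode above 0.03 m).
It fails at once if the tumbler is pushed more than 30 mm (distance of tumbler from where it was at the start of the episode above 0.03 m).
It fails at once if the comb is pushed more than 30 mm (distance of comb from where it was at the start of the episode above 0.03 m).
It fails at once if the foot is screwed down so hard that it squashes (over 13 N on the packing piece) (contact force between foot_tip and packing above 13 N).
It also fails if it takes over 72 s, if anything falls off the work surface, if the arm or the gripper's body presses on something with over 40 N, if the wrist force passes 120 N, or if a joint passes its speed limit or range.

## Working session

There is one attempt and no reset: what is moved stays moved. The work goes in short steps, Python scripts to look and compute and a tool call to move; the robot and the scene stay as the last step left them, time stands still between calls to the robot, and variables do not carry over. Pictures are saved under pics/ and viewed, at most 12 in all, crops included, and the job is handed in when it is done.

Besides the shell and the picture viewer there is one more tool, called after "Request:" by a JSON object that holds its "fn" and its "kwargs", one argument or row to a line. send_rows: Moves the arm, as the interface text tells. Its arguments: {"type":"object","properties":{"steps":{"type":"array","items":{"type":"object","properties":{"translation":{"type":"array","items":{"type":"number"}},"delta_rot":{"type":"array","items":{"type":"number"}},"jaw":{"type":"number"}}}}},"required":["steps"]}

```bash
mkdir -p pics; cat > h.py <<'E'
from plant import *
import numpy as np, cv2
from scipy.spatial.transform import Rotation as R
def shot(cam,name=None,crop=None,k=1):
    f=grab_frame(cam); np.savez(''+cam+'.npz',**f)
    if name:
        p=f['pixels']
        if crop: u0,v0,u1,v1=crop; p=p[v0:v1,u0:u1]
        cv2.imwrite('pics/'+name+'.png',cv2.resize(p,None,fx=k,fy=k,interpolation=cv2.INTER_CUBIC))
    return f
def load(cam): return dict(np.load(''+cam+'.npz'))
def cloud(f):
    d=f['range_z'].astype(float); v,u=np.mgrid[:480,:640]
    c=np.stack([(u-f['cx'])/f['fx']*d,(v-f['cy'])/f['fy']*d,d],-1)
    M=cv2.Rodrigues(np.array(f['rvec'],float))[0]
    w=(c-np.array(f['tvec']).ravel())@M
    w[d==0]=np.nan
    return w
def toolshift(dw):
    "world displacement (m) -> tool axes (cm)"
    s=state(); q=s['tool_rot']; r=R.from_quat([q[1],q[2],q[3],q[0]])
    return np.round(r.inv().apply(dw)*100,2), r.as_matrix().round(3)
E
python3 - <<'E'
from h import *
s=state(); print(s)
shot('top','top0'); shot('side','side0')
E
```

```text
{'time': 0.0, 'joint_pos': array([-1.44398061e+00,  5.33544655e-02,  1.61430017e+00, -1.85362706e-06,
        1.47602333e+00, -1.19001300e-01]), 'joint_vel': array([0.00027682, 0.00120412, 0.00057326, 0.00034228, 0.00019156,
       0.00115795]), 'joint_efforts': array([-6.26592828e-04, -3.93684661e+01, -3.70175707e+01, -2.31008635e-04,
        7.21408142e-03, -8.10651045e-06]), 'tool_pos': array([ 0.15201534, -0.60560933,  0.2440608 ]), 'tool_rot': array([-1.04264106e-03,  9.92455703e-01,  1.22599312e-01, -4.99640733e-06]), 'contact_force': array([-0.30722817,  0.32928289, -0.4572165 ]), 'ft_torque': array([-0.00790475, -0.00258824, -0.00197771]), 'grasp_force': 0.0, 'gripper_width': 1.0009169505817739}
```

View pics/top0.png

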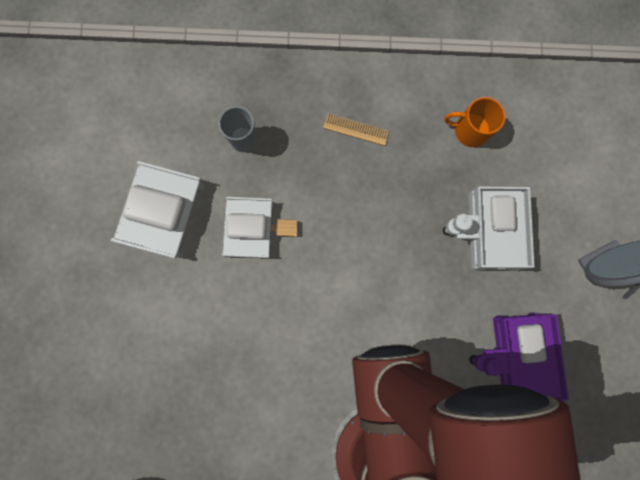

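View pics/side0.png

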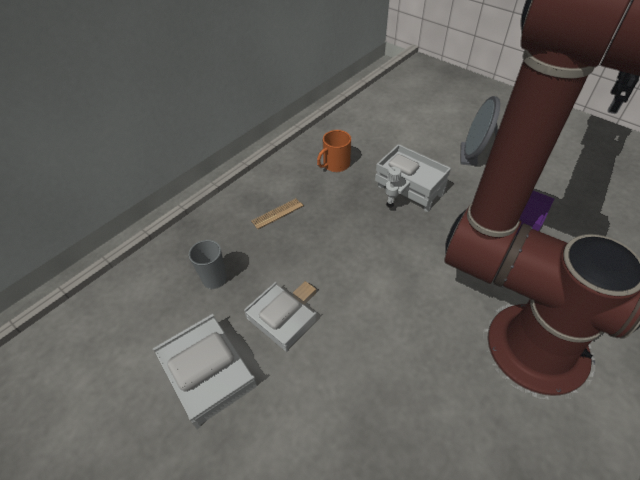

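The top view shows two stand-like things: a large one at (155,210) and a small one at (247,227), which has the bamboo block at (288,228). I choose the small one. There are two racks: white at (503,228), knob about (463,225), and purple at (530,355). I choose the white one. In the side view the small stand is at (280,312), the block at (305,292) and the knob at (396,180).

```bash
python3 - <<'E'
from h import *
f=load('top'); w=cloud(f); p=f['pixels'].astype(int)
print(f['fx'],f['tvec'],w[300,300])
hsv=cv2.cvtColor(f['pixels'],cv2.COLOR_BGR2HSV)
def box(u0,v0,u1,v1,zl,zh,extra=None):
    m=np.zeros((480,640),bool); m[v0:v1,u0:u1]=1
    m&=(w[...,2]>zl)&(w[...,2]<zh)
    if extra is not None: m&=extra
    P=w[m]; r=cv2.minAreaRect((P[:,:2]*1000).astype(np.float32))
    print((u0,v0),len(P),'z',np.round(np.percentile(P[:,2],[5,50,95]),4),'mean',P.mean(0).round(4),'rect mm',r, cv2.boxPoints(r).round(0).tolist())
bam=(hsv[...,1]>80)
box(272,212,305,245,.012,.03,bam)
box(215,190,275,265,.028,.045)
box(215,190,275,265,.046,.07)
box(440,205,485,245,.13,.18)
box(465,180,540,275,.085,.10)
box(315,105,395,150,.003,.02,bam)
box(440,90,510,150,.05,.11,bam)
box(215,100,262,155,.08,.13)
print(np.nanmax(w[205:245,440:485,2]))
crop=f['pixels'][180:280,200:320]; c2=f['pixels'][180:280,430:550]
cv2.imwrite('pics/crop1.png',cv2.resize(np.hstack([crop,c2]),None,fx=3.3,fy=3.3,interpolation=cv2.INTER_CUBIC))
E
```

```text
488.0887894942542 [0.12995195 0.47632104 1.04453604] [0.32593454 0.19320001 0.00198435]
(272, 212) 357 z [0.0156 0.0213 0.0246] mean [0.485  0.2309 0.021 ] rect mm ((485.39056396484375, 233.62510681152344), (55.74556350708008, 35.72044372558594), 88.36717224121094) [[467.0, 206.0], [502.0, 205.0], [504.0, 261.0], [468.0, 262.0]]
(215, 190) 1715 z [0.0326 0.036  0.0421] mean [0.48   0.3118 0.0364] rect mm ((481.28436279296875, 313.1776123046875), (100.67085266113281, 130.31564331054688), 89.66901397705078) [[416.0, 263.0], [546.0, 262.0], [547.0, 363.0], [416.0, 364.0]]
(215, 190) 987 z [0.0522 0.0591 0.0625] mean [0.4798 0.312  0.0585] rect mm ((463.7377014160156, 312.62188720703125), (90.92576599121094, 84.45423889160156), 1.8826301097869873) [[417.0, 353.0], [420.0, 269.0], [511.0, 272.0], [508.0, 356.0]]
(440, 205) 269 z [0.1357 0.154  0.157 ] mean [ 0.4871 -0.125   0.1518] rect mm ((488.1456604003906, -127.47123718261719), (33.46510314941406, 32.4148063659668), 26.08768653869629) [[466.0, -120.0], [480.0, -149.0], [510.0, -135.0], [496.0, -106.0]]
(465, 180) 1814 z [0.0875 0.0962
[... 270 characters left out ...]
7215 0.0777 0.0076] rect mm ((723.5117797851562, 77.24981689453125), (149.7463836669922, 37.731292724609375), 75.12156677246094) [[686.0, 10.0], [723.0, 0.0], [761.0, 145.0], [725.0, 154.0]]
(440, 90) 1029 z [0.0529 0.0803 0.0978] mean [ 0.734  -0.1913  0.0784] rect mm ((741.157958984375, -186.34683227539062), (108.76155090332031, 85.54219055175781), 51.17157745361328) [[674.0, -202.0], [740.0, -256.0], [809.0, -171.0], [742.0, -117.0]]
(215, 100) 509 z [0.0826 0.1023 0.1137] mean [0.6939 0.3396 0.1006] rect mm ((690.3283081054688, 337.4018249511719), (73.40616607666016, 72.15171813964844), 4.422974109649658) [[651.0, 371.0], [657.0, 299.0], [730.0, 304.0], [724.0, 376.0]]
0.1612724848296561
```

View pics/crop1.png

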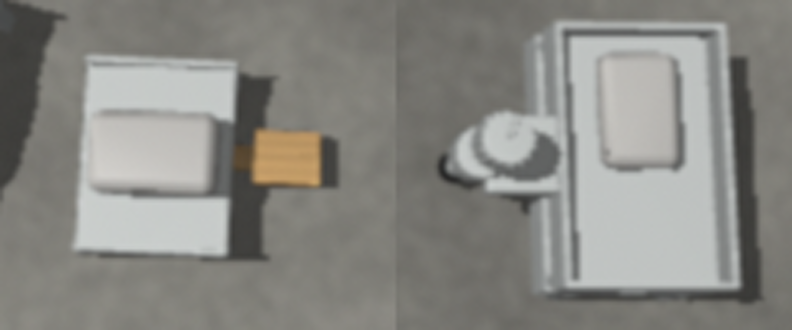

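The close crop confirms it: a tan block sticks out of the small stand's -y end, and its tail goes under. The white knob is on the rack's +y side (left in the image). The block, stand and rack are all roughly aligned with world y.

```bash
cat >> h.py <<'E'
def plan(x,y,z,yaw=np.pi/2):
    "shift(cm)/rotvec to TCP target, pointing down with tool x at yaw"
    s=state(); q=s['tool_rot']; r=R.from_quat([q[1],q[2],q[3],q[0]])
    d=r.inv().apply(np.array([x,y,z])-s['tool_pos'])*100
    t=R.from_euler('z',yaw)*R.from_euler('x',np.pi)
    print('d',d.round(2),'rot',(r.inv()*t).as_rotvec().round(3),'|at',s['tool_pos'].round(4),'yaw',np.round(np.arctan2(*r.as_matrix()[[1,0],0]),3),'t',round(s['time'],2),'F',s['contact_force'].round(1),'q',s['joint_pos'].round(2),'w',round(s['gripper_width'],3),'g',round(s['grasp_force'],1))
E
python3 - <<'E'
from h import *
w=cloud(load('top'));P=w[225:300,570:640].reshape(-1,3);P=P[P[:,2]>.02];print('mirror',P.min(0),P.max(0))
plan(.2,-.55,.40,.4)
plan(.45,-.2,.40)
plan(.485,.227,.2)
E
```

```text
mirror [ 0.35556803 -0.54986674  0.02027427] [ 0.47846112 -0.41035683  0.1800914 ]
d [  6.01  -4.26 -15.57] rot [-0.002 -0.    -0.154] |at [ 0.152  -0.6057  0.2442] yaw 0.246 t 0.1 F [-0.5 -0.6 -0.1] q [-1.44  0.05  1.61  0.    1.48 -0.12] w 1.0 g 0.0
d [ 38.78 -32.13 -15.51] rot [-1.000e-03 -1.000e-03 -1.325e+00] |at [ 0.152  -0.6057  0.2442] yaw 0.246 t 0.1 F [-0.5 -0.6 -0.1] q [-1.44  0.05  1.61  0.    1.48 -0.12] w 1.0 g 0.0
d [ 52.56 -72.66   4.57] rot [-1.000e-03 -1.000e-03 -1.325e+00] |at [ 0.152  -0.6057  0.2442] yaw 0.246 t 0.1 F [-0.5 -0.6 -0.1] q [-1.44  0.05  1.61  0.    1.48 -0.12] w 1.0 g 0.0
```

Request:
{"fn": "send_rows", "kwargs": {
  "steps": [
    {"translation": [0, 0, -5], "delta_rot": [0, 0, 0], "jaw": 8.5},
    {"translation": [3, -2, -10], "delta_rot": [0, 0, -0.1], "jaw": 8.5},
    {"translation": [6, -4, -13], "delta_rot": [0, 0, -0.25], "jaw": 8.5},
    {"translation": [10, -7, -14], "delta_rot": [0, 0, -0.4], "jaw": 8.5},
    {"translation": [14, -10, -14], "delta_rot": [0, 0, -0.55], "jaw": 8.5},
    {"translation": [18, -13, -14], "delta_rot": [0, 0, -0.7], "jaw": 8.5},
    {"translation": [22, -16, -14], "delta_rot": [0, 0, -0.85], "jaw": 8.5},
    {"translation": [26, -19, -14], "delta_rot": [0, 0, -1.0], "jaw": 8.5}
  ]
}}

```text
time: 0.9
tool_pos: [0.3538, -0.363, 0.3849]
tool_rot: [-0.0, 0.811, 0.586, 0.0]
contact_force: [-0.4, -0.7, 0.4]
gripper_width: 0.995
grasp_force: 0.0
```

```bash
python3 -c "
from h import *
plan(.45,-.2,.3)
plan(.485,.227,.15)"
```

```text
d [18.49  4.02  8.49] rot [-0.    -0.    -0.319] |at [ 0.3538 -0.363   0.3849] yaw 1.252 t 0.9 F [-0.4 -0.7  0.4] q [-0.95 -0.28  1.69  0.    1.73 -0.63] w 0.995 g 0.0
d [60.13 -6.06 23.5 ] rot [-0.    -0.    -0.319] |at [ 0.3538 -0.363   0.3849] yaw 1.252 t 0.9 F [-0.4 -0.7  0.4] q [-0.95 -0.28  1.69  0.    1.73 -0.63] w 0.995 g 0.0
```

Request:
{"fn": "send_rows", "kwargs": {
  "steps": [
    {"translation": [5, 1, 0], "delta_rot": [0, 0, -0.1], "jaw": 8.5},
    {"translation": [10, 1.5, 1], "delta_rot": [0, 0, -0.2], "jaw": 8.5},
    {"translation": [15, 1.5, 2], "delta_rot": [0, 0, -0.319], "jaw": 8.5},
    {"translation": [20, 1, 3], "delta_rot": [0, 0, -0.319], "jaw": 8.5},
    {"translation": [25, 0, 4], "delta_rot": [0, 0, -0.319], "jaw": 8.5},
    {"translation": [30, -1, 5], "delta_rot": [0, 0, -0.319], "jaw": 8.5},
    {"translation": [34.5, -2, 6], "delta_rot": [0, 0, -0.319], "jaw": 8.5},
    {"translation": [39, -3, 8], "delta_rot": [0, 0, -0.319], "jaw": 8.5}
  ]
}}

```text
time: 1.7
tool_pos: [0.4488, 0.0112, 0.308]
tool_rot: [0.001, 0.709, 0.705, 0.001]
contact_force: [1.3, 0.5, 0.1]
gripper_width: 0.994
grasp_force: 0.0
```

```bash
python3 -c "
from h import *
plan(.485,.227,.12)"
```

```text
d [21.6   3.45 18.8 ] rot [ 0.003  0.    -0.006] |at [0.4488 0.0112 0.308 ] yaw 1.565 t 1.7 F [1.3 0.5 0.1] q [-0.14 -0.42  1.92  0.    1.64 -0.14] w 0.994 g 0.0
```

Request:
{"fn": "send_rows", "kwargs": {
  "steps": [
    {"translation": [4.5, 0.7, 1], "delta_rot": [0, 0, 0], "jaw": 8.5},
    {"translation": [9, 1.4, 3], "delta_rot": [0, 0, 0], "jaw": 8.5},
    {"translation": [13, 2.1, 5.5], "delta_rot": [0, 0, 0], "jaw": 8.5},
    {"translation": [17, 2.8, 8], "delta_rot": [0, 0, 0], "jaw": 8.5},
    {"translation": [20, 3.3, 11], "delta_rot": [0, 0, 0], "jaw": 8.5},
    {"translation": [21.6, 3.45, 15], "delta_rot": [0, 0, 0], "jaw": 8.5},
    {"translation": [21.6, 3.45, 18.8], "delta_rot": [0, 0, 0], "jaw": 8.5},
    {"translation": [21.6, 3.45, 18.8], "delta_rot": [0, 0, 0], "jaw": 8.5}
  ]
}}

```text
time: 2.5
tool_pos: [0.4795, 0.2241, 0.1125]
tool_rot: [-0.003, 0.709, 0.705, -0.006]
contact_force: [-0.4, 0.5, -0.7]
gripper_width: 0.994
grasp_force: 0.0
```

```bash
python3 -c "
from h import *
shot('side','side1',(180,180,380,330),4)
plan(.485,.227,.018)"
```

```text
d [0.28 0.39 9.81] rot [-0.007  0.002 -0.006] |at [0.4818 0.2244 0.1162] yaw 1.565 t 2.55 F [-0.2 -0.   0.1] q [ 0.3  -0.05  1.94 -0.    1.26  0.3 ] w 0.998 g 0.0
```

View pics/side1.png

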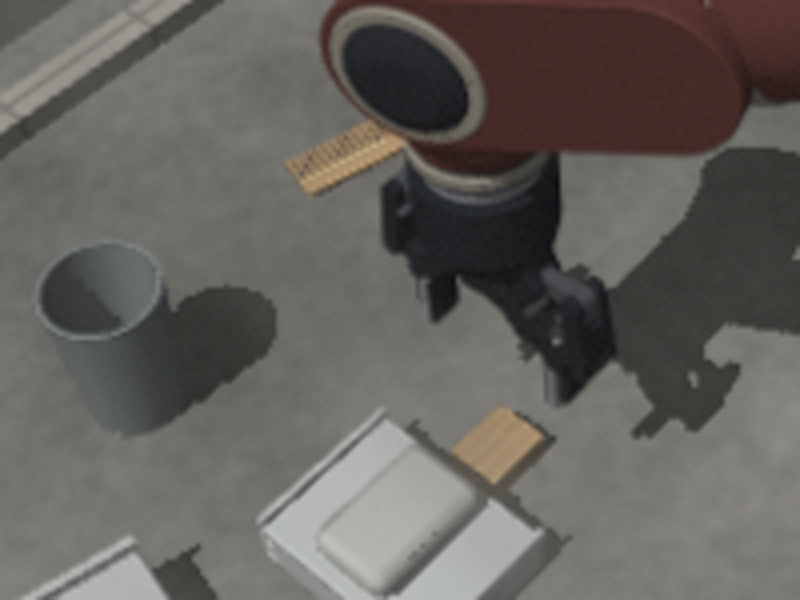

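The gripper hangs above the block with its fingers either side, along world x. Descending.

Request:
{"fn": "send_rows", "kwargs": {
  "steps": [
    {"translation": [0, 0, 3], "delta_rot": [0, 0, 0], "jaw": 8.5},
    {"translation": [0, 0, 6], "delta_rot": [0, 0, 0], "jaw": 8.5},
    {"translation": [0, 0, 8], "delta_rot": [0, 0, 0], "jaw": 8.5},
    {"translation": [0, 0, 9.5], "delta_rot": [0, 0, 0], "jaw": 8.5},
    {"translation": [0, 0, 10], "delta_rot": [0, 0, 0], "jaw": 7},
    {"translation": [0, 0, 10], "delta_rot": [0, 0, 0], "jaw": 6},
    {"translation": [0, 0, 10], "delta_rot": [0, 0, 0], "jaw": 5},
    {"translation": [0, 0, 10], "delta_rot": [0, 0, 0], "jaw": 5}
  ]
}}

```text
time: 3.35
tool_pos: [0.4856, 0.2253, 0.021]
tool_rot: [0.001, 0.709, 0.705, 0.001]
contact_force: [0.9, 0.4, 0.5]
gripper_width: 0.589
grasp_force: 0.0
```

```bash
python3 -c "
from h import *
plan(.485,.227,.018)"
```

```text
d [ 0.17 -0.06  0.3 ] rot [ 0.003 -0.001 -0.006] |at [0.4856 0.2253 0.021 ] yaw 1.565 t 3.35 F [0.9 0.4 0.5] q [0.3  0.09 1.98 0.   1.07 0.3 ] w 0.589 g 0.0
```

Request:
{"fn": "send_rows", "kwargs": {
  "steps": [
    {"translation": [0.1, 0, 0.3], "delta_rot": [0, 0, 0], "jaw": 4.5},
    {"translation": [0.1, 0, 0.3], "delta_rot": [0, 0, 0], "jaw": 4},
    {"translation": [0.1, 0, 0.3], "delta_rot": [0, 0, 0], "jaw": 3.4},
    {"translation": [0.1, 0, 0.3], "delta_rot": [0, 0, 0], "jaw": 3},
    {"translation": [0.1, 0, 0.3], "delta_rot": [0, 0, 0], "jaw": 3},
    {"translation": [0.1, 0, 0.3], "delta_rot": [0, 0, 0], "jaw": 3},
    {"translation": [-0.5, 0, 0.3], "delta_rot": [0, 0, 0], "jaw": 3},
    {"translation": [-1.5, 0, 0.3], "delta_rot": [0, 0, 0], "jaw": 3}
  ]
}}

```text
time: 4.15
tool_pos: [0.4847, 0.2102, 0.0169]
tool_rot: [-0.0, 0.709, 0.705, 0.001]
contact_force: [-0.1, 1.5, 3.3]
gripper_width: 0.402
grasp_force: 61.1
```

```bash
python3 -c "
from h import *
plan(.485,.075,.018)"
```

```text
d [-13.52   0.1   -0.13] rot [ 0.001 -0.001 -0.005] |at [0.4847 0.2102 0.0169] yaw 1.565 t 4.15 F [-0.1  1.5  3.3] q [0.27 0.09 1.99 0.   1.06 0.27] w 0.402 g 61.1
```

Request:
{"fn": "send_rows", "kwargs": {
  "steps": [
    {"translation": [-1.5, 0, 0], "delta_rot": [0, 0, 0], "jaw": 3},
    {"translation": [-3.5, 0, 0], "delta_rot": [0, 0, 0], "jaw": 3},
    {"translation": [-5.5, 0, 0], "delta_rot": [0, 0, 0], "jaw": 3},
    {"translation": [-7.5, 0, 0], "delta_rot": [0, 0, 0], "jaw": 3},
    {"translation": [-9.5, 0, 0], "delta_rot": [0, 0, 0], "jaw": 3},
    {"translation": [-11.5, 0, 0], "delta_rot": [0, 0, 0], "jaw": 3},
    {"translation": [-13, 0, 0], "delta_rot": [0, 0, 0], "jaw": 3},
    {"translation": [-13.3, 0, 0], "delta_rot": [0, 0, 0], "jaw": 3}
  ]
}}

```text
time: 4.95
tool_pos: [0.4836, 0.0752, 0.0168]
tool_rot: [0.0, 0.71, 0.704, 0.0]
contact_force: [-0.5, 4.4, 5.7]
gripper_width: 0.402
grasp_force: 61.2
```

Request:
{"fn": "send_rows", "kwargs": {
  "steps": [
    {"translation": [0, 0, 0], "delta_rot": [0, 0, 0], "jaw": 3},
    {"translation": [0, 0, 0], "delta_rot": [0, 0, 0], "jaw": 4.5},
    {"translation": [0, 0, 0], "delta_rot": [0, 0, 0], "jaw": 5.5},
    {"translation": [0, 0, 0], "delta_rot": [0, 0, 0], "jaw": 6},
    {"translation": [0, 0, -0.5], "delta_rot": [0, 0, 0], "jaw": 6},
    {"translation": [0, 0, -3], "delta_rot": [0, 0, 0], "jaw": 6},
    {"translation": [0, 0, -6], "delta_rot": [0, 0, 0], "jaw": 5},
    {"translation": [0, 0, -8], "delta_rot": [0, 0, 0], "jaw": 5}
  ]
}}

```text
time: 5.75
tool_pos: [0.4841, 0.0771, 0.0986]
tool_rot: [0.001, 0.709, 0.705, 0.001]
contact_force: [0.0, 0.0, 0.0]
gripper_width: 0.585
grasp_force: 0.0
```

```bash
python3 - <<'E'
from h import *
f=shot('side','side2',(200,150,400,300),4); w=cloud(f)
hsv=cv2.cvtColor(f['pixels'],cv2.COLOR_BGR2HSV)
m=(hsv[...,1]>80)&(hsv[...,0]>8)&(hsv[...,0]<25)&(w[...,2]>.004)&(w[...,2]<.03)&(abs(w[...,0]-.485)<.05)&(w[...,1]<.25)&(w[...,1]>0)
P=w[m];t=P[P[:,2]>.017];a=P[P[:,2]<.017]
for Q in (P,t,a): print(len(Q),Q.mean(0),cv2.minAreaRect((Q[:,:2]*1000).astype(np.float32)))
plan(.485,.163,.1)
E
```

```text
448 [0.48002463 0.1104553  0.01552566] ((480.5465087890625, 120.88207244873047), (36.78096008300781, 131.3525390625), 0.6372007727622986)
180 [0.4812822  0.08053833 0.01973544] ((483.3110046386719, 120.36209106445312), (129.80010986328125, 36.20698165893555), 87.43629455566406)
268 [0.47917999 0.13054878 0.0126982 ] ((479.7883605957031, 120.98014068603516), (131.21058654785156, 34.100311279296875), 89.58162689208984)
d [ 8.58 -0.18  0.19] rot [ 0.008  0.    -0.005] |at [0.4863 0.0772 0.1019] yaw 1.565 t 5.8 F [3.1 0.3 1.9] q [ 0.01 -0.14  2.05 -0.    1.22  0.01] w 0.586 g 0.0
```

View pics/side2.png

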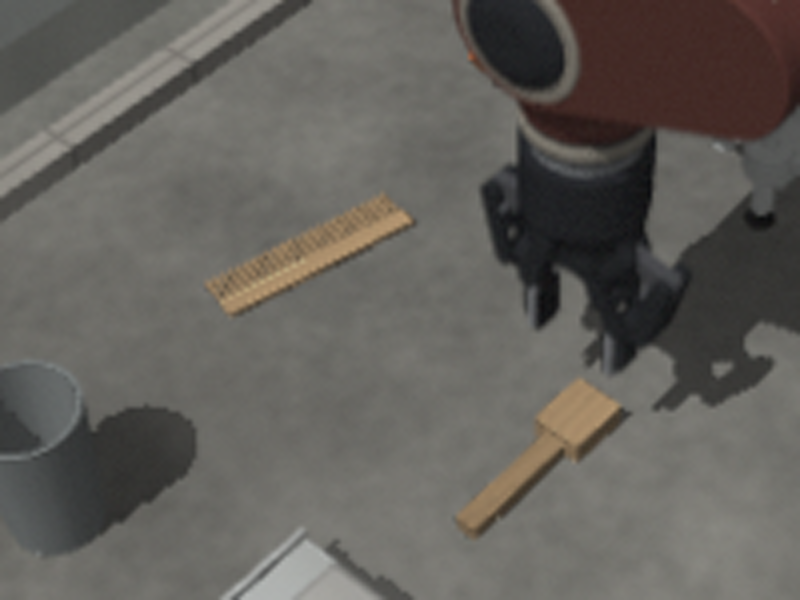

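The piece lies flat and clear of the stand, with its block at about (580,415) and its tail end at (475,520) in the crop. Next is the tail grip at y≈0.166.

Request:
{"fn": "send_rows", "kwargs": {
  "steps": [
    {"translation": [3, 0, 0], "delta_rot": [0, 0, 0], "jaw": 5},
    {"translation": [6, 0.1, 0], "delta_rot": [0, 0, 0], "jaw": 5},
    {"translation": [8.6, 0.2, 0], "delta_rot": [0, 0, 0], "jaw": 5},
    {"translation": [8.8, 0.2, 2], "delta_rot": [0, 0, -0.005], "jaw": 5},
    {"translation": [8.8, 0.2, 5], "delta_rot": [0, 0, -0.005], "jaw": 5},
    {"translation": [8.8, 0.2, 7], "delta_rot": [0, 0, -0.005], "jaw": 5},
    {"translation": [8.8, 0.2, 8], "delta_rot": [0, 0, -0.005], "jaw": 4},
    {"translation": [8.8, 0.2, 8], "delta_rot": [0, 0, -0.005], "jaw": 3}
  ]
}}

```text
time: 6.6
tool_pos: [0.4851, 0.1648, 0.0151]
tool_rot: [-0.001, 0.707, 0.707, -0.001]
contact_force: [-1.0, -0.0, 0.4]
gripper_width: 0.351
grasp_force: 0.0
```

```bash
python3 -c "
from h import *
plan(.482,.166,.0175)"
```

```text
d [ 0.12 -0.31 -0.24] rot [-0.002  0.001 -0.001] |at [0.4851 0.1648 0.0151] yaw 1.57 t 6.6 F [-1.  -0.   0.4] q [ 0.18  0.06  2.03 -0.    1.06  0.18] w 0.351 g 0.0
```

Request:
{"fn": "send_rows", "kwargs": {
  "steps": [
    {"translation": [0.1, -0.1, 0], "delta_rot": [0, 0, 0], "jaw": 3},
    {"translation": [0.1, -0.2, 0], "delta_rot": [0, 0, 0], "jaw": 2.4},
    {"translation": [0.1, -0.2, 0], "delta_rot": [0, 0, 0], "jaw": 1.8},
    {"translation": [0.1, -0.2, 0], "delta_rot": [0, 0, 0], "jaw": 1.2},
    {"translation": [0.1, -0.2, 0], "delta_rot": [0, 0, 0], "jaw": 1},
    {"translation": [0.1, -0.2, 0], "delta_rot": [0, 0, 0], "jaw": 1},
    {"translation": [0.1, -0.2, 0], "delta_rot": [0, 0, 0], "jaw": 1},
    {"translation": [0.1, -0.2, 0], "delta_rot": [0, 0, 0], "jaw": 1}
  ]
}}

```text
time: 7.4
tool_pos: [0.4849, 0.1662, 0.0177]
tool_rot: [0.0, 0.707, 0.707, 0.001]
contact_force: [-1.6, -0.2, 7.2]
gripper_width: 0.159
grasp_force: 60.5
```

```bash
python3 - <<'E'
from h import *
plan(.487,-.037,.0175)
f=load('top'); w=cloud(f)
# knob top disc
m=np.zeros((480,640),bool); m[205:245,440:490]=1
m&=(w[...,2]>.148)
P=w[m]; print('top disc',len(P),P.mean(0),cv2.minEnclosingCircle((P[:,:2]*1000).astype(np.float32)),np.percentile(P[:,2],[10,50,90]))
f=shot('side','side3',(350,150,470,240),6)
w=cloud(f)
m=np.zeros((480,640),bool); m[165:190,380:412]=1; m&=w[...,2]>.14
P=w[m]; print('side knob',len(P),P.mean(0),P.min(0),P.max(0))
for v in range(190,214,2): print(v,[tuple((w[v,u]*1000).round(0).astype(int).tolist()) if w[v,u,0]==w[v,u,0] else None for u in range(384,400,3)])
E
```

```text
d [-2.032e+01  2.300e-01  1.000e-02] rot [ 0.002 -0.    -0.001] |at [0.4849 0.1662 0.0177] yaw 1.57 t 7.4 F [-1.6 -0.2  7.2] q [0.18 0.05 2.03 0.   1.06 0.19] w 0.159 g 60.5
top disc 221 [ 0.48805618 -0.12677208  0.15450886] ((488.603515625, -127.58332824707031), 17.367063522338867) [0.15233181 0.15461048 0.15660115]
side knob 798 [0.318123   0.16612552 0.43162208] [0.28206274 0.1319103  0.40270042] [0.36952131 0.1791684  0.45904087]
190 [(328, 179, 407), (323, 178, 410), (317, 179, 414), (312, 179, 417), (306, 179, 420), (302, 178, 422)]
192 [(327, 180, 405), (321, 180, 407), (316, 180, 410), (311, 179, 413), (306, 179, 417), (300, 179, 420)]
194 [(325, 183, 403), (320, 182, 405), (315, 182, 408), (310, 181, 411), (305, 179, 413), (299, 181, 417)]
196 [(324, 183, 399), (319, 182, 401), (314, 182, 405), (308, 182, 408), (304, 180, 409), (298, 181, 413)]
198 [(324, 182, 393), (318, 183, 398), (313, 182, 401), (308, 182, 404), (304, 179, 404), (298, 180, 409)]
200 [(323, 184, 392), (318, 182, 393), (313, 182, 396), (307, 183, 401), (303, 180, 400), (298, 180, 405)]
202 [(322, 185, 388), (317, 184, 391), (312, 183, 393), (307, 181, 395), (302, 180, 397), (297, 180, 400)]
204 [(322, 184, 382), (316, 184, 386), (311, 184, 390), (306, 182, 391), (302, 180, 393), (297, 180, 396)]
206 [(321, 184, 378), (315, 184, 383), (311, 183, 385), (306, 182, 387), (302, 179, 387), (296, 180, 392)]
208 [(321, 183, 373), (316, 183, 377), (311, 182, 379), (306, 181, 382), (302, 178, 382), (296, 180, 387)]
210 [(322, 182, 367), (316, 181, 370), (311, 181, 373), (307, 178, 373), (301, 179, 379), (296, 177, 380)]
212 [(322, 180, 360), (316, 181, 365), (311, 180, 368), (307, 176, 367), (302, 175, 370), (298, 173, 371)]
```

View pics/side3.png

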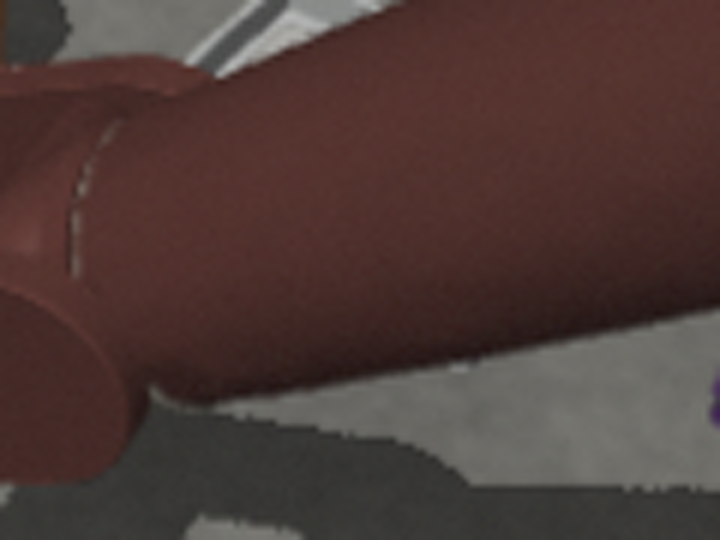

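The arm hides the foot here, so I'll use the top-view estimate, axis ≈ (0.488, -0.127). Before sliding I check the wrist's clearance to the knob from depth.

```bash
python3 - <<'E'
from h import *
for c in ('side','top'):
    f=load('side') if c=='side' else shot('top'); w=cloud(f)
    hsv=cv2.cvtColor(f['pixels'],cv2.COLOR_BGR2HSV)
    T=np.array([.4849,.1662])
    ok=np.isfinite(w[...,0])
    for z0 in np.arange(.04,.44,.03):
        m=ok&(w[...,2]>z0)&(w[...,2]<z0+.03)&(abs(w[...,0]-T[0])<.1)&(abs(w[...,1]-T[1])<.12)
        P=w[m]
        if len(P)>5: print(c,round(z0,2),len(P),'dy',np.percentile(P[:,1]-T[1],[1,99]).round(3),'dx',np.percentile(P[:,0]-T[0],[1,99]).round(3))
E
```

```text
side 0.04 287 dy [-0.011  0.12 ] dx [-0.069  0.056]
side 0.07 267 dy [-0.011  0.02 ] dx [-0.065  0.06 ]
side 0.1 174 dy [-0.008  0.02 ] dx [-0.063  0.058]
side 0.13 251 dy [-0.017  0.038] dx [-0.04  0.02]
side 0.16 325 dy [-0.018  0.038] dx [-0.039  0.02 ]
side 0.19 230 dy [-0.005  0.037] dx [-0.038  0.016]
side 0.22 24 dy [0.05  0.058] dx [-0.033  0.01 ]
side 0.25 297 dy [0.042 0.067] dx [-0.078  0.026]
side 0.28 839 dy [-0.048  0.067] dx [-0.098  0.041]
side 0.31 1647 dy [-0.052  0.06 ] dx [-0.097  0.031]
side 0.34 697 dy [-0.065  0.05 ] dx [-0.099 -0.014]
side 0.37 386 dy [-0.072  0.04 ] dx [-0.1   -0.068]
top 0.04 229 dy [0.011 0.12 ] dx [-0.067  0.06 ]
top 0.07 23 dy [-0.012  0.011] dx [-0.046 -0.035]
top 0.1 45 dy [-0.01   0.009] dx [-0.046 -0.035]
top 0.13 49 dy [-0.033  0.026] dx [-0.037 -0.018]
top 0.16 80 dy [-0.032  0.023] dx [-0.037 -0.019]
top 0.19 64 dy [-0.027  0.016] dx [-0.036 -0.025]
top 0.22 38 dy [-0.023  0.028] dx [-0.037 -0.016]
top 0.25 20 dy [-0.051  0.044] dx [-0.052  0.018]
top 0.28 739 dy [-0.065  0.064] dx [-0.054  0.046]
top 0.31 2386 dy [-0.057  0.06 ] dx [-0.046  0.037]
top 0.34 818 dy [-0.066  0.049] dx [-0.098 -0.006]
top 0.37 1218 dy [-0.073  0.039] dx [-0.1   -0.063]
```

Below z 0.22 the gripper stays within 42 mm and the wider housing is higher, so there is ample clearance. Slide.

Request:
{"fn": "send_rows", "kwargs": {
  "steps": [
    {"translation": [-1, 0, 0], "delta_rot": [0, 0, 0], "jaw": 1},
    {"translation": [-3, 0, 0], "delta_rot": [0, 0, 0], "jaw": 1},
    {"translation": [-5, 0.1, 0], "delta_rot": [0, 0, 0], "jaw": 1},
    {"translation": [-7, 0.1, 0], "delta_rot": [0, 0, 0], "jaw": 1},
    {"translation": [-9, 0.2, 0], "delta_rot": [0, 0, 0], "jaw": 1},
    {"translation": [-11, 0.2, 0], "delta_rot": [0, 0, 0], "jaw": 1},
    {"translation": [-13, 0.3, 0], "delta_rot": [0, 0, 0], "jaw": 1},
    {"translation": [-14, 0.3, 0], "delta_rot": [0, 0, 0], "jaw": 1}
  ]
}}

```text
time: 8.3
tool_pos: [0.4881, 0.0251, 0.0177]
tool_rot: [0.0, 0.708, 0.706, 0.002]
contact_force: [-0.3, 5.0, 5.9]
gripper_width: 0.166
grasp_force: 60.5
```

```bash
python3 - <<'E'
from h import *
plan(.488,-.0385,.0177)
f=shot('side','side4',(330,110,480,230),5)
E
```

```text
d [-6.36  0.01 -0.01] rot [ 0.003 -0.002 -0.003] |at [0.4881 0.0251 0.0177] yaw 1.568 t 8.3 F [-0.3  5.   5.9] q [-0.1  -0.01  2.09  0.    1.06 -0.1 ] w 0.166 g 60.5
```

View pics/side4.png

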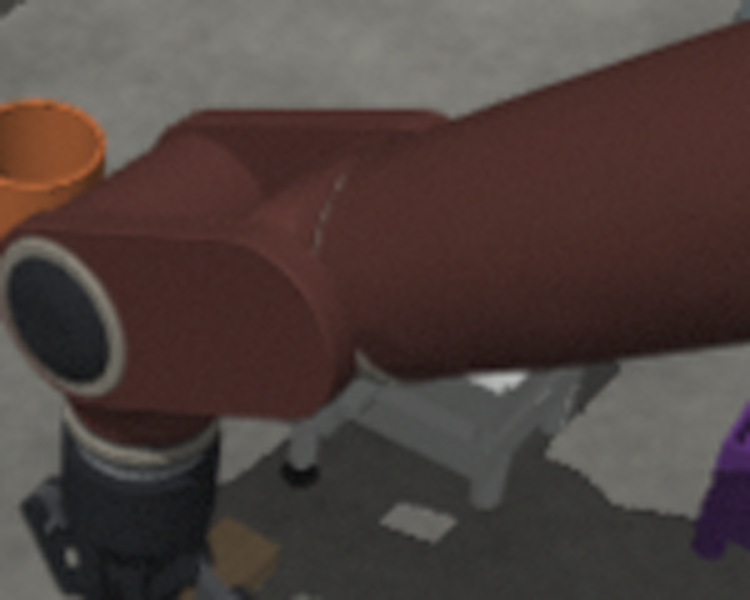

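The block at crop (245,555) is heading for the black tip at (300,470). I continue the last 6.4 cm.

Request:
{"fn": "send_rows", "kwargs": {
  "steps": [
    {"translation": [-1, 0, 0], "delta_rot": [0, 0, 0], "jaw": 1},
    {"translation": [-2, 0, 0], "delta_rot": [0, 0, 0], "jaw": 1},
    {"translation": [-3, 0, 0], "delta_rot": [0, 0, 0], "jaw": 1},
    {"translation": [-4, 0, 0], "delta_rot": [0, 0, 0], "jaw": 1},
    {"translation": [-5, 0, 0], "delta_rot": [0, 0, 0], "jaw": 1},
    {"translation": [-5.8, 0, 0], "delta_rot": [0, 0, 0], "jaw": 1},
    {"translation": [-6.3, 0, 0], "delta_rot": [0, 0, 0], "jaw": 1},
    {"translation": [-6.3, 0, 0], "delta_rot": [0, 0, 0], "jaw": 1}
  ]
}}

```text
time: 9.15
tool_pos: [0.4879, -0.0377, 0.0177]
tool_rot: [0.001, 0.708, 0.706, 0.001]
contact_force: [-0.4, 1.3, 6.9]
gripper_width: 0.167
grasp_force: 60.6
```

```bash
python3 - <<'E'
from h import *
plan(.488,-.0385,.0177)
f=shot('side','side5',(360,150,440,230),7)
M=cv2.projectPoints(np.array([[.488,-.127,.026],[.488,-.127,.02],[.488,-.127,.155],[.488,-.105,.02],[.488,-.149,.02]]),f['rvec'],f['tvec'],np.array([[f['fx'],0,f['cx']],[0,f['fy'],f['cy']],[0,0,1]]),None)[0].reshape(-1,2)
print(M.round(1).tolist(),((M-[360,150])*7).round(0).tolist())
E
```

```text
d [-0.08  0.01  0.  ] rot [ 0.002 -0.    -0.002] |at [ 0.4879 -0.0377  0.0177] yaw 1.569 t 9.15 F [-0.4  1.3  6.9] q [-0.23 -0.01  2.09  0.    1.06 -0.23] w 0.167 g 60.6
[[388.6, 205.1], [388.4, 206.6], [393.6, 169.4], [383.8, 211.1], [392.9, 202.2]] [[200.0, 386.0], [199.0, 396.0], [235.0, 136.0], [166.0, 427.0], [231.0, 366.0]]
```

View pics/side5.png

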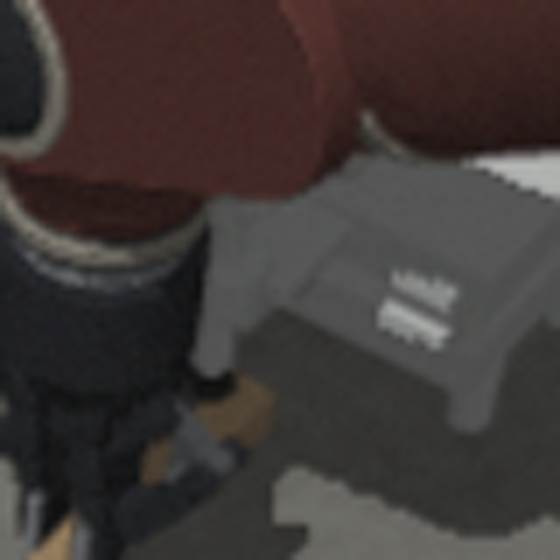

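The tip is at about crop (212,380), over the block at (215,410), so it looks central. Releasing and retreating up and away in +y.

Request:
{"fn": "send_rows", "kwargs": {
  "steps": [
    {"translation": [0, 0, 0], "delta_rot": [0, 0, 0], "jaw": 1},
    {"translation": [0, 0, 0], "delta_rot": [0, 0, 0], "jaw": 2.5},
    {"translation": [0, 0, 0], "delta_rot": [0, 0, 0], "jaw": 4},
    {"translation": [0, 0, 0], "delta_rot": [0, 0, 0], "jaw": 4},
    {"translation": [0, 0, -0.5], "delta_rot": [0, 0, 0], "jaw": 4},
    {"translation": [1, 0, -3], "delta_rot": [0, 0, 0], "jaw": 4},
    {"translation": [4, 0, -7], "delta_rot": [0, 0, 0], "jaw": 5},
    {"translation": [8, 0, -12], "delta_rot": [0, 0, 0], "jaw": 6}
  ]
}}

```text
time: 10.0
tool_pos: [0.4862, 0.0346, 0.1263]
tool_rot: [-0.001, 0.708, 0.706, -0.001]
contact_force: [1.5, 0.2, 0.4]
gripper_width: 0.705
grasp_force: 0.0
```

Request:
{"fn": "send_rows", "kwargs": {
  "steps": [
    {"translation": [4, 0, -4], "delta_rot": [0, 0, 0], "jaw": 7},
    {"translation": [8, 0, -8], "delta_rot": [0, 0, 0], "jaw": 7},
    {"translation": [12, 0, -12], "delta_rot": [0, 0, 0], "jaw": 7},
    {"translation": [15, 0, -14], "delta_rot": [0, 0, 0], "jaw": 7},
    {"translation": [17, 0, -15], "delta_rot": [0, 0, 0], "jaw": 7},
    {"translation": [17, 0, -15], "delta_rot": [0, 0, 0], "jaw": 7},
    {"translation": [17, 0, -15], "delta_rot": [0, 0, 0], "jaw": 7},
    {"translation": [17, 0, -15], "delta_rot": [0, 0, 0], "jaw": 7}
  ]
}}

```text
time: 10.8
tool_pos: [0.4864, 0.2032, 0.2739]
tool_rot: [-0.0, 0.708, 0.706, -0.001]
contact_force: [-0.6, 0.3, 0.4]
gripper_width: 0.822
grasp_force: 0.0
```

```bash
python3 - <<'E'
from h import *
plan(.488,-.127,.25)
f=shot('side','side6',(355,150,435,230),7); w=cloud(f)
hsv=cv2.cvtColor(f['pixels'],cv2.COLOR_BGR2HSV)
m=(hsv[...,1]>80)&(hsv[...,0]>8)&(hsv[...,0]<25)&(w[...,2]>.003)&(w[...,2]<.03)&(abs(w[...,0]-.485)<.06)&(w[...,1]<.02)&(w[...,1]>-.2)
P=w[m];print(len(P),P.mean(0),P.min(0),P.max(0),cv2.minAreaRect((P[:,:2]*1000).astype(np.float32)))
m=(w[...,2]>.15)&(w[...,2]<.17)&(abs(w[...,0]-.488)<.03)&(abs(w[...,1]+.127)<.03)
P=w[m];print('knob',len(P),cv2.minEnclosingCircle((P[:,:2]*1000).astype(np.float32)),np.percentile(P[:,2],[50,95]))
E
```

```text
d [-33.01   0.22   2.42] rot [-0.003  0.001 -0.002] |at [0.4864 0.2032 0.2739] yaw 1.569 t 10.8 F [-0.6  0.3  0.4] q [ 0.25 -0.2   1.8  -0.    1.54  0.26] w 0.822 g 0.0
314 [ 0.4820501  -0.08788186  0.01503845] [ 0.46544509 -0.1475837   0.00326552] [ 0.50191536 -0.01609885  0.02927401] ((485.5625305175781, -82.0135726928711), (131.21580505371094, 36.337486267089844), 86.9415512084961)
knob 88 ((485.524169921875, -125.58641052246094), 17.131162643432617) [0.15244926 0.1547718 ]
```

View pics/side6.png

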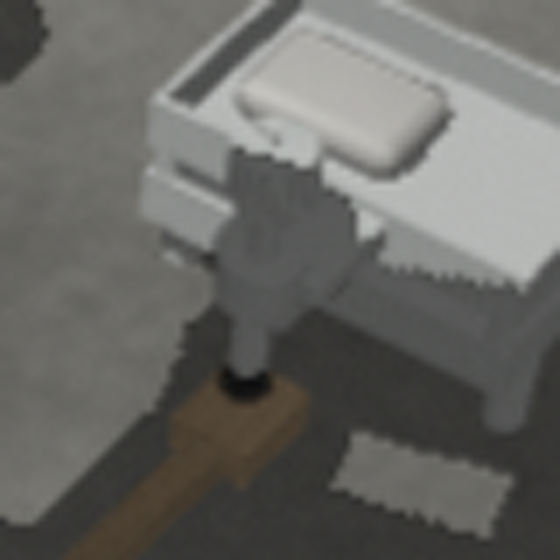

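The block is centred: piece spans y -0.148 to -0.016, so the block centre is about (0.4855, -0.1256). In the same camera the knob is at (0.4855, -0.1256). Next I measure the gap from relative heights (tip underside = knob top - 125.5 mm).

```bash
python3 - <<'E'
from h import *
for c in ('top','side'):
    K=[];B=[];L=[];C=[]
    for i in range(5):
        f=shot(c); w=cloud(f); hsv=cv2.cvtColor(f['pixels'],cv2.COLOR_BGR2HSV)
        d=lambda x,y: np.hypot(w[...,0]-x,w[...,1]-y)
        kx,ky=(.488,-.1268) if c=='top' else (.4855,-.1256)
        k=(d(kx,ky)<.011)&(w[...,2]>.14)
        K.append(np.median(w[k][:,2])); C.append(k.sum())
        bam=(hsv[...,1]>80)&(hsv[...,0]>8)&(hsv[...,0]<25)
        # tail top (14 mm) and block top (20 mm)
        tl=cv2.erode((bam&(abs(w[...,0]-.4865)<.02)&(w[...,1]<-.02)&(w[...,1]>-.16)).astype(np.uint8),np.ones((3,3)))>0
        t=tl&(w[...,1]>-.09); b=tl&(w[...,1]<-.112)&(w[...,1]>-.142)&(w[...,2]<.03)
        B.append([np.median(w[t][:,2]),np.median(w[b][:,2]),t.sum(),b.sum()])
        l=(d(.42,-.08)<.03)|(d(.55,-.06)<.03); L.append(np.median(w[l][:,2]))
    print(c,'K',np.round(K,4),C[0],'tail/block',np.mean(B,0).round(4),'ledge',np.mean(L).round(4))
E
```

```text
top K [0.155  0.155  0.1547 0.1552 0.1554] 92 tail/block [1.570e-02 2.190e-02 1.542e+02 9.740e+01] ledge 0.0019
side K [0.1532 0.1531 0.1525 0.1529 0.1531] 42 tail/block [1.35e-02 1.94e-02 5.72e+01 4.70e+01] ledge -0.0004
```

The gap is about 7.8 mm (2.4 rad). I aim for about 9.6 mm of travel, so a 3.0 rad turn. I move over the knob and pre-rotate counter-clockwise.

Request:
{"fn": "send_rows", "kwargs": {
  "steps": [
    {"translation": [-4, 0, 0], "delta_rot": [0, 0, -0.14], "jaw": 7},
    {"translation": [-8.5, 0, 0], "delta_rot": [0, 0, -0.28], "jaw": 7},
    {"translation": [-13, 0, 0], "delta_rot": [0, 0, -0.42], "jaw": 7},
    {"translation": [-17.5, 0, 0], "delta_rot": [0, 0, -0.56], "jaw": 7},
    {"translation": [-22, 0.1, 0.5], "delta_rot": [0, 0, -0.7], "jaw": 7},
    {"translation": [-26.5, 0.1, 1], "delta_rot": [0, 0, -0.84], "jaw": 7},
    {"translation": [-30, 0.1, 1.5], "delta_rot": [0, 0, -0.98], "jaw": 7},
    {"translation": [-33, 0.1, 2], "delta_rot": [0, 0, -1.12], "jaw": 7}
  ]
}}

```text
time: 12.15
tool_pos: [0.4875, -0.1279, 0.2555]
tool_rot: [0.0, 0.236, 0.972, -0.0]
contact_force: [0.5, 0.3, 0.5]
gripper_width: 0.82
grasp_force: 0.0
```

```bash
python3 -c "
from h import *
plan(.487,-.1265,.139,3.1)"
```

```text
d [ 0.12  0.11 11.65] rot [-0.     0.001 -0.434] |at [ 0.4875 -0.1279  0.2555] yaw 2.666 t 12.15 F [0.5 0.3 0.5] q [-0.4  -0.25  1.88 -0.    1.51 -1.5 ] w 0.82 g 0.0
```

Request:
{"fn": "send_rows", "kwargs": {
  "steps": [
    {"translation": [0.05, 0.05, 2], "delta_rot": [0, 0, 0], "jaw": 7},
    {"translation": [0.1, 0.1, 5], "delta_rot": [0, 0, 0], "jaw": 7},
    {"translation": [0.1, 0.1, 8], "delta_rot": [0, 0, 0], "jaw": 6.5},
    {"translation": [0.1, 0.1, 10.5], "delta_rot": [0, 0, 0], "jaw": 6},
    {"translation": [0.1, 0.1, 11.6], "delta_rot": [0, 0, 0], "jaw": 5},
    {"translation": [0.1, 0.1, 11.6], "delta_rot": [0, 0, 0], "jaw": 4.2},
    {"translation": [0.1, 0.1, 11.6], "delta_rot": [0, 0, 0], "jaw": 3.8},
    {"translation": [0.1, 0.1, 11.6], "delta_rot": [0, 0, 0], "jaw": 3.6}
  ]
}}

```text
time: 12.95
tool_pos: [0.4881, -0.1251, 0.1412]
tool_rot: [0.001, 0.238, 0.971, -0.001]
contact_force: [-0.9, -0.7, -0.5]
gripper_width: 0.421
grasp_force: 0.8
```

Request:
{"fn": "send_rows", "kwargs": {
  "steps": [
    {"translation": [0, 0, 0], "delta_rot": [0, 0, 0], "jaw": 3.4},
    {"translation": [0, 0, 0], "delta_rot": [0, 0, 0], "jaw": 3.2},
    {"translation": [0, 0, 0], "delta_rot": [0, 0, 0], "jaw": 3},
    {"translation": [0, 0, 0], "delta_rot": [0, 0, 0], "jaw": 2.8},
    {"translation": [0, 0, 0], "delta_rot": [0, 0, 0], "jaw": 2.8},
    {"translation": [0, 0, 0], "delta_rot": [0, 0, 0], "jaw": 2.8},
    {"translation": [0, 0, 0], "delta_rot": [0, 0, 0], "jaw": 2.8},
    {"translation": [0, 0, 0], "delta_rot": [0, 0, 0], "jaw": 2.8}
  ]
}}

```text
time: 13.75
tool_pos: [0.4873, -0.1266, 0.1417]
tool_rot: [0.001, 0.238, 0.971, -0.003]
contact_force: [-5.2, -6.8, 3.8]
gripper_width: 0.354
grasp_force: 59.0
```

```bash
python3 -c "
from h import *
plan(.487,-.1265,.139,2.666);print(state()['ft_torque'])"
```

```text
d [ 0.04 -0.    0.27] rot [-0.005  0.002 -0.005] |at [ 0.4873 -0.1266  0.1417] yaw 2.661 t 13.75 F [-5.2 -6.8  3.8] q [-0.4  -0.16  1.99 -0.01  1.3  -1.49] w 0.354 g 59.0
[-1.00866111  0.8649165  -0.03825693]
```

Gripped. I turn 1 rad per call, lowering 3.2 mm per rad.

Request:
{"fn": "send_rows", "kwargs": {
  "steps": [
    {"translation": [0, 0, 0.04], "delta_rot": [0, 0, 0.125], "jaw": 2.8},
    {"translation": [0, 0, 0.08], "delta_rot": [0, 0, 0.25], "jaw": 2.8},
    {"translation": [0, 0, 0.12], "delta_rot": [0, 0, 0.375], "jaw": 2.8},
    {"translation": [0, 0, 0.16], "delta_rot": [0, 0, 0.5], "jaw": 2.8},
    {"translation": [0, 0, 0.2], "delta_rot": [0, 0, 0.625], "jaw": 2.8},
    {"translation": [0, 0, 0.24], "delta_rot": [0, 0, 0.75], "jaw": 2.8},
    {"translation": [0, 0, 0.28], "delta_rot": [0, 0, 0.875], "jaw": 2.8},
    {"translation": [0, 0, 0.32], "delta_rot": [0, 0, 1.0], "jaw": 2.8}
  ]
}}

```text
time: 14.55
tool_pos: [0.488, -0.1262, 0.1385]
tool_rot: [0.002, 0.676, 0.737, -0.001]
contact_force: [-1.5, -3.9, 2.5]
gripper_width: 0.351
grasp_force: 59.0
```

```bash
python3 -c "
from h import *
plan(.487,-.1265,.139,1.666);print(state()['ft_torque'])"
```

```text
d [-0.03 -0.1  -0.05] rot [ 0.001  0.004 -0.01 ] |at [ 0.488  -0.1262  0.1385] yaw 1.656 t 14.55 F [-1.5 -3.9  2.5] q [-0.4  -0.15  1.99 -0.    1.3  -0.48] w 0.351 g 59.0
[-0.71858497  0.5087791   0.07858388]
```

Request:
{"fn": "send_rows", "kwargs": {
  "steps": [
    {"translation": [0, 0, 0.04], "delta_rot": [0, 0, 0.125], "jaw": 2.8},
    {"translation": [0, 0, 0.08], "delta_rot": [0, 0, 0.25], "jaw": 2.8},
    {"translation": [0, 0, 0.12], "delta_rot": [0, 0, 0.375], "jaw": 2.8},
    {"translation": [0, 0, 0.16], "delta_rot": [0, 0, 0.5], "jaw": 2.8},
    {"translation": [0, 0, 0.2], "delta_rot": [0, 0, 0.625], "jaw": 2.8},
    {"translation": [0, 0, 0.24], "delta_rot": [0, 0, 0.75], "jaw": 2.8},
    {"translation": [0, 0, 0.28], "delta_rot": [0, 0, 0.875], "jaw": 2.8},
    {"translation": [0, 0, 0.32], "delta_rot": [0, 0, 1.0], "jaw": 2.8}
  ]
}}

```text
time: 15.35
tool_pos: [0.4888, -0.1264, 0.1354]
tool_rot: [0.003, 0.947, 0.322, 0.001]
contact_force: [0.4, -6.6, -0.0]
gripper_width: 0.35
grasp_force: 59.2
```

```bash
python3 -c "
from h import *
plan(.487,-.1265,.139,0.666);print(state()['ft_torque'])
f=shot('side','side7',(355,150,435,230),7)"
```

```text
d [-0.14 -0.1  -0.36] rot [ 0.006 -0.    -0.01 ] |at [ 0.4888 -0.1264  0.1354] yaw 0.656 t 15.35 F [ 0.4 -6.6 -0. ] q [-0.4  -0.15  2.   -0.    1.29  0.52] w 0.35 g 59.2
[-0.87819553  0.01227533  0.05728244]
```

View pics/side7.png

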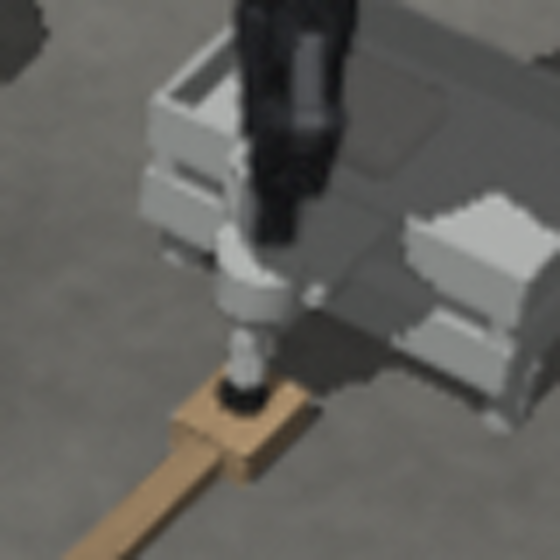

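The tip moved down about 11 crop px (underside at (243,412)) and is just above the block. One more rad in small steps.

Request:
{"fn": "send_rows", "kwargs": {
  "steps": [
    {"translation": [0, 0, 0.03], "delta_rot": [0, 0, 0.1], "jaw": 2.8},
    {"translation": [0, 0, 0.06], "delta_rot": [0, 0, 0.2], "jaw": 2.8},
    {"translation": [0, 0, 0.1], "delta_rot": [0, 0, 0.3], "jaw": 2.8},
    {"translation": [0, 0, 0.13], "delta_rot": [0, 0, 0.4], "jaw": 2.8},
    {"translation": [0, 0, 0.16], "delta_rot": [0, 0, 0.5], "jaw": 2.8},
    {"translation": [0, 0, 0.16], "delta_rot": [0, 0, 0.5], "jaw": 2.8},
    {"translation": [0, 0, 0.16], "delta_rot": [0, 0, 0.5], "jaw": 2.8},
    {"translation": [0, 0, 0.16], "delta_rot": [0, 0, 0.5], "jaw": 2.8}
  ]
}}

```text
time: 16.2
tool_pos: [0.489, -0.1268, 0.1338]
tool_rot: [0.003, 0.997, 0.08, 0.002]
contact_force: [1.6, -7.4, -0.8]
gripper_width: 0.352
grasp_force: 59.3
```

```bash
python3 -c "
from h import *
plan(.487,-.1265,.139,0.166);print(state()['ft_torque'])"
```

```text
d [-0.19 -0.06 -0.52] rot [ 0.007 -0.004 -0.005] |at [ 0.489  -0.1268  0.1338] yaw 0.161 t 16.2 F [ 1.6 -7.4 -0.8] q [-0.4  -0.15  2.   -0.    1.28  1.01] w 0.352 g 59.3
[-1.05822088 -0.10117256 -0.05962779]
```

Request:
{"fn": "send_rows", "kwargs": {
  "steps": [
    {"translation": [0, 0, 0.03], "delta_rot": [0, 0, 0.1], "jaw": 2.8},
    {"translation": [0, 0, 0.06], "delta_rot": [0, 0, 0.2], "jaw": 2.8},
    {"translation": [0, 0, 0.1], "delta_rot": [0, 0, 0.3], "jaw": 2.8},
    {"translation": [0, 0, 0.13], "delta_rot": [0, 0, 0.4], "jaw": 2.8},
    {"translation": [0, 0, 0.16], "delta_rot": [0, 0, 0.5], "jaw": 2.8},
    {"translation": [0, 0, 0.16], "delta_rot": [0, 0, 0.5], "jaw": 2.8},
    {"translation": [0, 0, 0.16], "delta_rot": [0, 0, 0.5], "jaw": 2.8},
    {"translation": [0, 0, 0.16], "delta_rot": [0, 0, 0.5], "jaw": 2.8}
  ]
}}

```text
time: 17.0
tool_pos: [0.489, -0.1273, 0.1323]
tool_rot: [0.003, 0.986, -0.169, 0.003]
contact_force: [1.3, -10.0, -0.1]
gripper_width: 0.353
grasp_force: 59.3
```

```bash
python3 -c "
from h import *
plan(.487,-.1265,.139,-.334);print(state()['ft_torque'])"
```

```text
d [-0.21 -0.01 -0.67] rot [ 0.005 -0.007 -0.005] |at [ 0.489  -0.1273  0.1323] yaw -0.339 t 17.0 F [  1.3 -10.   -0.1] q [-0.4  -0.14  2.   -0.    1.28  1.51] w 0.353 g 59.3
[-1.34362232 -0.09196766  0.01204359]
```

Request:
{"fn": "send_rows", "kwargs": {
  "steps": [
    {"translation": [0, 0, 0], "delta_rot": [0, 0, 0], "jaw": 3.4},
    {"translation": [0, 0, 0], "delta_rot": [0, 0, 0], "jaw": 4.5},
    {"translation": [0, 0, 0], "delta_rot": [0, 0, 0], "jaw": 6},
    {"translation": [0, 0, 0], "delta_rot": [0, 0, 0], "jaw": 7},
    {"translation": [0, 0, -1], "delta_rot": [0, 0, 0], "jaw": 7},
    {"translation": [0, 0, -4], "delta_rot": [0, 0, 0], "jaw": 7},
    {"translation": [0, 0, -8], "delta_rot": [0, 0, 0], "jaw": 7},
    {"translation": [0, 0, -12], "delta_rot": [0, 0, 0], "jaw": 7}
  ]
}}

```text
time: 17.8
tool_pos: [0.4869, -0.124, 0.2514]
tool_rot: [-0.0, 0.986, -0.168, -0.0]
contact_force: [0.8, -0.1, 1.0]
gripper_width: 0.822
grasp_force: 0.0
```

```bash
python3 -c "
from h import *
plan(.45,.15,.3,-.334)"
```

```text
d [-12.59 -24.62  -4.84] rot [-0.     0.001 -0.005] |at [ 0.4869 -0.124   0.2514] yaw -0.339 t 17.8 F [ 0.8 -0.1  1. ] q [-0.4  -0.25  1.88  0.    1.51  1.51] w 0.822 g 0.0
```

Request:
{"fn": "send_rows", "kwargs": {
  "steps": [
    {"translation": [-2, -4, -2], "delta_rot": [0, 0, 0], "jaw": 7},
    {"translation": [-4, -8, -4], "delta_rot": [0, 0, 0], "jaw": 7},
    {"translation": [-6, -12, -5], "delta_rot": [0, 0, 0], "jaw": 7},
    {"translation": [-8, -16, -5], "delta_rot": [0, 0, 0], "jaw": 7},
    {"translation": [-10, -20, -5], "delta_rot": [0, 0, 0], "jaw": 7},
    {"translation": [-12, -24, -5], "delta_rot": [0, 0, 0], "jaw": 7},
    {"translation": [-14, -28, -5], "delta_rot": [0, 0, 0], "jaw": 7},
    {"translation": [-14, -28, -5], "delta_rot": [0, 0, 0], "jaw": 7}
  ]
}}

```text
time: 18.6
tool_pos: [0.447, 0.1905, 0.3007]
tool_rot: [-0.001, 0.986, -0.165, -0.0]
contact_force: [-0.1, -0.5, -0.4]
gripper_width: 0.819
grasp_force: 0.0
```

```bash
python3 - <<'E'
from h import *
for c in ('top','side'):
    K=[];L=[];B=[]
    for i in range(5):
        f=shot(c,'side8' if c=='side' else None,(355,150,435,230),7); w=cloud(f); hsv=cv2.cvtColor(f['pixels'],cv2.COLOR_BGR2HSV)
        d=lambda x,y: np.hypot(w[...,0]-x,w[...,1]-y)
        kx,ky=(.488,-.1268) if c=='top' else (.4855,-.1256)
        k=(d(kx,ky)<.011)&(w[...,2]>.125); K.append(np.median(w[k][:,2]))
        l=(d(.42,-.08)<.03)|(d(.55,-.06)<.03); L.append(np.median(w[l][:,2]))
        m=(hsv[...,1]>80)&(hsv[...,0]>8)&(hsv[...,0]<25)&(w[...,2]>.003)&(w[...,2]<.03)&(abs(w[...,0]-.485)<.06)&(w[...,1]<.02)&(w[...,1]>-.2)
    P=w[m]
    print(c,np.round(K,4),k.sum(),np.mean(L).round(4),'piece',P[:,1].min(),P[:,1].max(),cv2.minAreaRect((P[:,:2]*1000).astype(np.float32)))
E
```

```text
top [0.1453 0.1453 0.1458 0.1453 0.1454] 97 0.0018 piece -0.14728149651789943 -0.018630740110684368 ((488.0241394042969, -83.14595794677734), (128.7325897216797, 35.297523498535156), 88.54540252685547)
side [0.1435 0.1436 0.1436 0.1429 0.1431] 42 -0.0003 piece -0.1466389317635263 -0.014175452463601596 ((485.33087158203125, -80.45672607421875), (132.42543029785156, 36.37820053100586), 89.24002075195312)
```

View pics/side8.png

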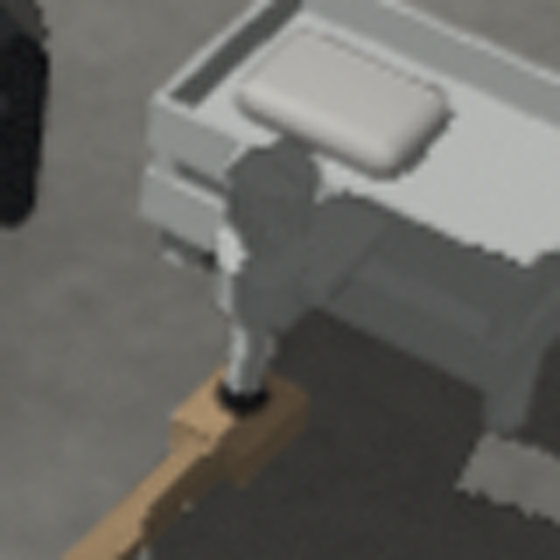

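The tip sits on the block at (243,405), and the knob has dropped 9.6 mm as intended. By the heights that is about 1.8 mm (3.6 N) past touch. The piece is flat and still centred, so I hand in.

```bash
python3 -c "
from plant import *
print(job_done())"
```

```text
the job is handed in; nothing more can be done
None
```

I handed the job in at about 19 s of the 72 s, but the hand-in returned no verdict. By the camera measurements, the packing piece lies flat and centred under the foot within a few mm. The rubber tip is about 1.8 mm of screw travel past first touch (roughly 3.6 N, not sensed directly), everything is released, and the arm never went near the mug, tumbler or comb.

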